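# Tighten the window collar of the observation cell

## Robot

A 6-joint arm with a two-finger parallel gripper is mounted at the origin on a cart in front of the work surface, level with it; the furniture and walls round the work are solid. World frame = base frame: x ahead of the robot, y to its left, z up, the work surface at z = 0. Lengths are in m, angles in rad, forces in N, time in s.
With the tool pointing down it reaches from about 0.35 to 0.85 m from the base axis. Payload 8.1 kg.
Tool frame: the origin (TCP) lies on the front face of the gripper's body, between the roots of the fingers; the fingertips stand 84 mm ahead of it and the grasp point (between the pads) lies 65 mm ahead of it; x points along the fingers, y is the direction in which the jaws open and shut, and the axes are right-handed (so a half turn about x gives the same grasp; the last joint's range is limited). The gripper opens to 93 mm and grips with 3 to 60 N. Pads are 15 mm wide; open, the fingers measure 128 mm over their backs; the gripper's body (75 mm by 188 mm) begins 65 mm behind the grasp point.
Start: joints at [-1.233, 0.13, 1.488, -0, 1.523, -0.085], TCP at [0.246, -0.547, 0.303] pointing down, gripper open.
Joint ranges: [-2.96, 2.96], [-0.89, 2.26], [0.02, 2.5], [-1.34, 4.48], [0, 2.73], [-2.66, 2.66]. Speed limits (rad/s): [2.39, 2.39, 2.79, 3.14, 3.14, 3.14].

## Interface

Orientations are given as a rotation vector (axis times angle).
In Python, from plant import telemetry, read_camera, camera_params, robot gives the robot as it stands.
- The arm moves only by the tool step_arm, never from a script. Its argument "commands" is a list of rows, each an object with "xyz": the shift along the tool's x, y, z in mm, a list of three; "turn": the turn, a rotation vector about the tool's x, y, z in rad, a list of three; "grip": the finger opening in mm, from 0 to 93. In form: [{"xyz": [dx, dy, dz], "turn": [ax, ay, az], "grip": grip}, ...]. A call has 1 to 12 rows; each row is the pose to reach, as a shift and turn from the pose commanded when the call began, along the tool's axes at that moment; what a row does not reach only later rows make up. A row lasts 1/8 s, in which the tool goes at most 62.5 mm and 10.7 degrees, less where a joint would pass 70% of its speed; a pose out of reach is approached as far as the arm can. A call with a gripper value outside its range is refused whole. The fingers move at their own pace and stop on an object; "force" is the grip in N (left out, the last holds). Time passes only in rows, so rows that repeat a pose let the fingers close. It gives the time, the measured TCP pose, the force and the opening at its end, in the units of the state.
- telemetry.read_state(): the state, without advancing time (a new reading comes with each control period).
- read_camera(name): name is "scene" or "top" or "wrist"; returns the picture (420x560x3 uint8, red, green, blue); there is no depth.
- camera_params(name): a dict with "mtx" (3x3 intrinsics, pixels), "rvec" (rotation vector, rad) and "tvec" (3), from world to camera coordinates, as OpenCV has them. Camera axes: x right, y down, z forward; pixel columns grow to the right and rows downward; lengths in m; the calibration is good to about 2 mm. A picture is of the moment at which its call begins: read the wrist's pose just before it. camera_params takes no time and is no camera call; for the wrist camera it gives the pose at the moment of the call.
- robot.close_job(): hands the job in, once; it reports no verdict.
The state is a dict: "t": time; "q": joint angles; "dq": joint speeds; "joint_torque": joint torques, N m; "tool_pos": TCP position; "orientation": TCP orientation; "force": force on the tool from outside, world axes, zero at the start; "wrist_torque": the same for the moment, N m; "opening": finger opening in m.
Only numpy, scipy, OpenCV 4.12 (cv2) and the standard library are available. Lean on these libraries where they do the work, as an engineer would, in place of code of your own. Each camera call takes 0.05 s, during which the arm holds its last target. There are 200 camera calls.

## Task

Take the red-handled bar out of its stand and use it, moved from hole to hole, to screw the brass collar of the observation cell clockwise until it comes down on the glass window and clamps it firmly, but do not overtighten it or the glass cracks. Turn the collar only with the bar, put the bar back upright in its stand, and leave the dishes and markers undisturbed.

Things in the scene. Friction and masses are not known exactly. Their poses are not given: they have to be found in the camera images.
- cell: Observation cell fixed to the worktop: grey base plate 130 x 164 x 12 mm with a round housing. Origin: centre of the underside; z up; -x is its front. Pillars at y = +-70 mm carry a bridge bar over the collar, 22 mm wide in x, z = 72 to 80 mm (lamp below, from 66 mm). It stops an upright bar: one in a hole can swing only within about 68 degrees either side of the front.
- collar: Brass screw collar of the cell, outer diameter 122 mm. Origin on its axis at the underside of the ring; top face 18 mm above it; z up. Six upright holes in the top face, 12 x 12 mm, 14 mm deep, centres 47 mm from the axis, at 0, 60, 120 .. 300 degrees from its x axis. Turned clockwise seen from above it sinks 8 mm a turn and stays where left. It starts 150 to 290 degrees from the glass.
- bar: Loose turning bar, 90 mm long, 0.07 kg, standing upright in its stand at the start. Origin: centre of its foot; z up along it. Round steel shank 9 mm in diameter, foot tapered to 4 mm, up to z = 40 mm; above it a red flat-sided handle, 18 mm in x, 14 mm in y, z = 40 to 90 mm: pinch it across y.
- stand_hole (a point): Centre of the mouth of the round hole, 10.5 mm wide and 24 mm deep, in the top of the bar's stand: a black block 50 x 50 x 30 mm fixed to the worktop. Mouth 30 mm above the worktop; the hole's floor is 6 mm above it.
- petri_red: Loose round clear dish with red pieces, 55 mm wide, 15 mm high; leave alone. Origin: centre of its underside.
- petri_brown: Loose round clear dish with brown pieces, 55 mm wide, 17 mm high; leave alone. Origin: centre of its underside.
- marker_0: Loose black marker, 132 mm long, lying right of the work; leave alone. Origin: centre of its underside.
- marker_1: Loose blue marker, 132 mm long, lying right of the work; leave alone. Origin: centre of its underside.
- hole_0 (a point): Centre of the mouth of the collar's hole at 0 degrees. How far the loose glass disc lies below the collar is not measured and must be felt: a bar in a hole turns the collar freely at 1 to 2 N; from where it meets the glass the push rises by about 0.6 N a degree. At a push of 8 to 15 N the glass is clamped firmly; above 20 N is too tight.
Things that resemble listed ones, but are neither listed nor needed, are in the scene too. Of the things shaped like the part that bears stand_hole, the black one is meant.

How it is judged:
By the outcome, as a careful person would: the job done as asked, in the order asked, and still so for the second after the job is handed in, with the robot touching nothing.
It also fails if it takes over 72 s, if anything falls off the work surface, if the arm or the gripper's body presses on something with over 40 N, if the wrist force passes 120 N, or if a joint passes its speed limit or range.

## Working session

There is one attempt and no reset: what is moved stays moved. The work goes in short steps, Python scripts to look and compute and a tool call to move; the robot and the scene stay as the last step left them, time stands still between calls to the robot, and variables do not carry over. Pictures are saved under pics/ and viewed, about 8 in all and at most 12, crops included, and the job is handed in when it is done.

Besides the shell and the picture viewer there is one more tool, called after "Request:" in YAML: its name, and indented under it one key for each argument. step_arm: Moves the arm, as the interface text tells. Its arguments: {"type":"object","properties":{"commands":{"type":"array"},"force":{"type":"number"}},"required":["commands"]}

```bash
ls; mkdir -p pics; python3 - <<'E'
from plant import telemetry, read_camera, camera_params
import cv2,numpy as np
print(telemetry.read_state())
ims=[]
for n in("scene","top","wrist"):
    im=read_camera(n);cv2.imwrite(f"pics/{n}0.png",im[...,::-1]);p=camera_params(n)
    R=cv2.Rodrigues(np.array(p["rvec"]))[0];print(n,np.round(p["mtx"],1).tolist(),np.round(-R.T@np.array(p["tvec"]).ravel(),3),np.round(R,2).tolist())
E
```

```text
pics
{'t': 0.0, 'q': array([-1.23340039e+00,  1.31150983e-01,  1.48926877e+00, -4.12813614e-05,
        1.52300552e+00, -8.53852504e-02]), 'dq': array([-1.00626381e-03,  4.21660210e-04, -1.81187692e-03, -2.65350608e-04,
        3.85821797e-05,  9.26856410e-04]), 'joint_torque': array([-3.86143311e-04, -5.59831882e+01, -4.91766143e+01,  7.67250219e-02,
        3.52665852e-02, -2.04440989e-04]), 'tool_pos': array([ 0.2460581 , -0.54676882,  0.30169917]), 'orientation': array([ 1.98852123,  0.42863507, -1.9890729 ]), 'force': array([-0.07572005,  0.03252023, -0.48153189]), 'wrist_torque': array([ 0.0129218 ,  0.01798115, -0.00160475]), 'opening': 0.09289168189632369}
scene [[507.1, 0.0, 276.4], [0.0, 507.1, 204.8], [0.0, 0.0, 1.0]] [0.558 1.531 0.792] [[-1.0, -0.0, 0.02], [-0.02, 0.42, -0.91], [-0.01, -0.91, -0.42]]
top [[388.6, 0.0, 280.2], [0.0, 388.6, 212.0], [0.0, 0.0, 1.0]] [ 0.43  -0.043  1.185] [[-0.02, -1.0, -0.0], [-1.0, 0.03, -0.09], [0.09, 0.0, -1.0]]
wrist [[311.2, 0.0, 277.3], [0.0, 311.2, 207.9], [0.0, 0.0, 1.0]] [ 0.321 -0.513  0.384] [[0.41, -0.91, -0.0], [-0.87, -0.39, 0.29], [-0.27, -0.12, -0.96]]
```

View pics/top0.png

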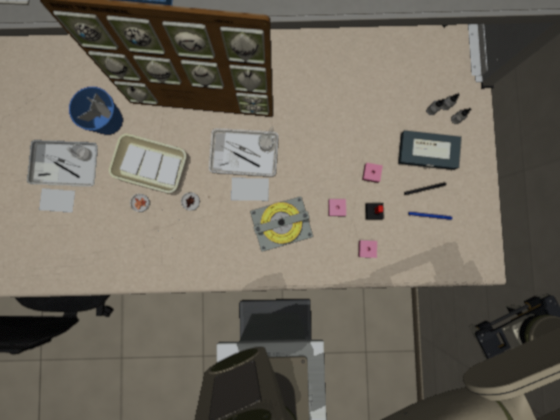

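View pics/scene0.png

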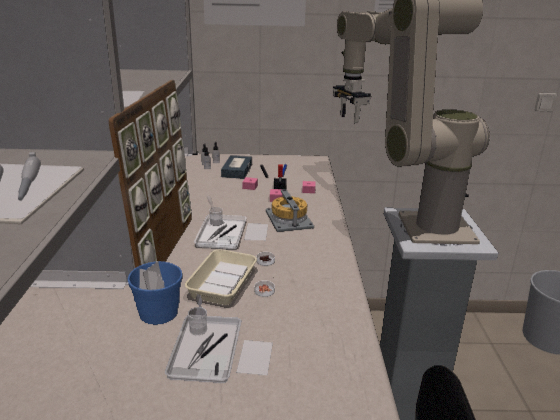

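The top view shows the black stand with the red bar at (375,211). Its pink look-alikes are at (373,172), (337,207) and (368,249). The cell is at (282,223), the dishes at (140,203) and (190,201), and the markers at (425,188) and (430,216). The black stand is the one meant.

```bash
cat > h.py <<'E'
from plant import telemetry, read_camera, camera_params
import cv2,numpy as np
from scipy.spatial.transform import Rotation as Ro
def ray(p,uv):
    R=cv2.Rodrigues(np.array(p["rvec"],float))[0];C=-R.T@np.array(p["tvec"],float).ravel()
    return C,R.T@np.linalg.inv(np.array(p["mtx"]))@np.array([uv[0],uv[1],1.])
def onz(p,uv,z):
    C,d=ray(p,uv);return C+d*(z-C[2])/d[2]
def proj(p,P):
    return cv2.projectPoints(np.array(P,float).reshape(-1,3),np.array(p["rvec"],float),np.array(p["tvec"],float),np.array(p["mtx"]),None)[0].reshape(-1,2)
def tri(a,b):
    (c1,d1),(c2,d2)=a,b
    d1=d1/np.linalg.norm(d1);d2=d2/np.linalg.norm(d2)
    s=np.linalg.lstsq(np.c_[d1,-d2],c2-c1,rcond=None)[0]
    A,B=c1+s[0]*d1,c2+s[1]*d2;return (A+B)/2,np.linalg.norm(A-B)
def cents(m,amin=4):
    n,l,s,c=cv2.connectedComponentsWithStats(m.astype(np.uint8));return [(s[i,4],c[i].round(1),s[i,:4]) for i in range(1,n) if s[i,4]>=amin]
E
python3 - <<'E'
from h import *
im=cv2.imread("pics/top0.png");p=camera_params("top")
h=cv2.cvtColor(im,cv2.COLOR_BGR2HSV);H,S,V=cv2.split(h)
roi=np.zeros(H.shape,bool);roi[150:270,230:480]=1
print("red",cents(((H<6)|(H>175))&(S>180)&(V>100)&roi))
print("blk",[c for c in cents((V<50)&roi,60)])
print("yel",cents((H>18)&(H<35)&(S>120)&roi,20))
for uv,z in [((375,211),.03),((380,209),.1),((282,223),.05)]: print(uv,onz(p,uv,z).round(3))
crop=im[180:270,235:400];cv2.imwrite("pics/c1.png",cv2.resize(crop,None,fx=4.8,fy=4.8,interpolation=cv2.INTER_CUBIC))
E
```

```text
red [(np.int32(26), array([380. , 208.5]), array([378, 206,   5,   6], dtype=int32))]
blk [(np.int32(73), array([408.1, 160.9]), array([399, 150,  27,  17], dtype=int32)), (np.int32(73), array([425.6, 188.1]), array([405, 183,  40,  11], dtype=int32)), (np.int32(197), array([372.4, 211.7]), array([366, 204,  17,  15], dtype=int32))]
yel [(np.int32(347), array([277.5, 210.6]), array([261, 203,  37,  20], dtype=int32)), (np.int32(365), array([284.7, 234. ]), array([264, 222,  38,  21], dtype=int32))]
(375, 211) [ 0.53  -0.323  0.03 ]
(380, 209) [ 0.529 -0.321  0.1  ]
(282, 223) [ 0.5   -0.045  0.05 ]
```

View pics/c1.png

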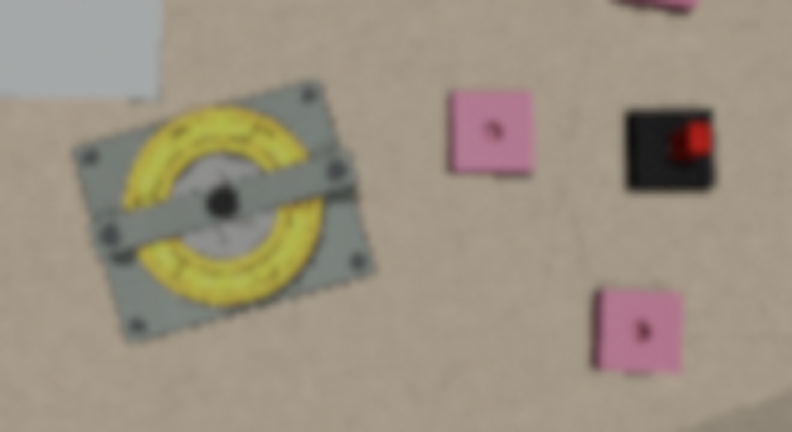

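The enlarged crop confirms the black stand (crop 670,150) with the red handle, next to the pink look-alikes. The cell's yaw is about +16 degrees. I'll take a closer view with the wrist camera, placed between the stand and the cell.

```bash
cat >> h.py <<'E'
def st():
    s=telemetry.read_state();return s,np.array(s["tool_pos"]),Ro.from_rotvec(s["orientation"]).as_matrix()
def rel(Pt,Rt,P=None,R=None):
    if P is None: _,P,R=st()
    return (R.T@(np.array(Pt)-P)*1000).round(1),Ro.from_matrix(R.T@Rt).as_rotvec().round(3)
def Rdown(yaw): # tool x down, tool y at world angle yaw
    y=np.array([np.cos(yaw),np.sin(yaw),0]);x=np.array([0,0,-1.]);return np.c_[x,y,np.cross(x,y)]
def camtool():
    _,P,R=st();p=camera_params("wrist");C,_=ray(p,(0,0));Rc=cv2.Rodrigues(np.array(p["rvec"]))[0]
    return R.T@(C-P),Rc@R
E
python3 - <<'E'
from h import *
s,P,R=st();print(R.round(2));c,A=camtool();print(c.round(3),A.round(2))
for yaw in (-1.57,1.57): print(yaw,rel([0.45,-0.32,.25],Rdown(yaw)), (Rdown(yaw)@c).round(3),(Rdown(yaw)@A[2]).round(2))
E
```

```text
[[-0.    0.41 -0.91]
 [ 0.   -0.91 -0.41]
 [-1.   -0.   -0.  ]]
[-0.082 -0.    -0.082] [[-0.    1.    0.  ]
 [-0.29 -0.    0.96]
 [ 0.96 -0.    0.29]]
-1.57 (array([  52.1, -123.1, -279. ]), array([0.422, 0.   , 0.001])) [0.082 0.    0.082] [-0.29 -0.   -0.96]
1.57 (array([  52.1, -123.1, -279. ]), array([-2.718e+00, -2.000e-03,  0.000e+00])) [-0.082 -0.     0.082] [ 0.29 -0.   -0.96]
```

```bash
python3 - <<'E'
from h import *
print(rel([0.45,-0.19,.25],Rdown(-1.571)))
E
```

```text
(array([  52.3, -241.7, -332.4]), array([0.423, 0.   , 0.001]))
```

Request:
step_arm:
  commands:
    - {"xyz": [8,-35,-48],"turn": [0.06,0,0],"grip": 93}
    - {"xyz": [15,-69,-95],"turn": [0.12,0,0],"grip": 93}
    - {"xyz": [22,-104,-142],"turn": [0.18,0,0],"grip": 93}
    - {"xyz": [30,-138,-190],"turn": [0.24,0,0],"grip": 93}
    - {"xyz": [38,-173,-237],"turn": [0.3,0,0],"grip": 93}
    - {"xyz": [45,-207,-285],"turn": [0.36,0,0],"grip": 93}
    - {"xyz": [52,-242,-332],"turn": [0.423,0,0],"grip": 93}
    - {"xyz": [52,-242,-332],"turn": [0.423,0,0],"grip": 93}
    - {"xyz": [52,-242,-332],"turn": [0.423,0,0],"grip": 93}

```text
t: 1.27
tool_pos: [0.4495, -0.1903, 0.2506]
orientation: [2.22, 0.001, -2.221]
force: [0.2, -0.3, 0.2]
opening: 0.0932
```

```bash
python3 - <<'E'
from h import *
import pickle
p=camera_params("wrist");im=read_camera("wrist")[...,::-1].copy();cv2.imwrite("pics/w1.png",im);pickle.dump(p,open("pics/w1.pkl","wb"))
s,P,R=st();print(s["t"],P.round(4),R.round(3).tolist())
cv2.imwrite("pics/w1b.png",cv2.resize(im,(800,600),interpolation=cv2.INTER_CUBIC))
E
```

```text
1.325 [ 0.4493 -0.191   0.2508] [[-0.0, -0.0, -1.0], [-0.0, -1.0, 0.0], [-1.0, 0.0, 0.0]]
```

View pics/w1b.png

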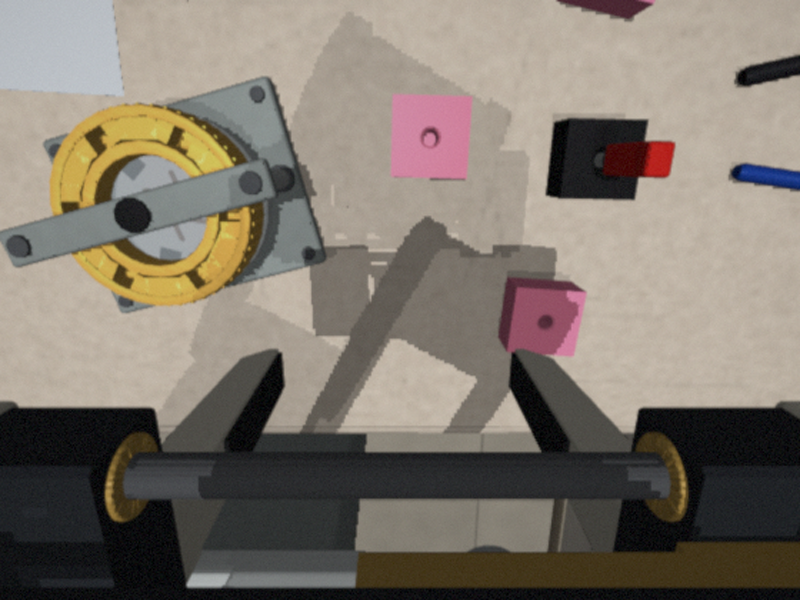

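The wrist view (800x600 scale) shows the black stand at (597,158) with the red handle top at (658,160). The collar holes are dark spots near (95,138), (172,132), (208,278) and (122,277). The black knob at the bridge centre is at (132,215). Next I'll measure the handle and the stand.

```bash
python3 - <<'E'
from h import *
import pickle
p=pickle.load(open("pics/w1.pkl","rb"));im=cv2.imread("pics/w1.png");tp=camera_params("top");ti=cv2.imread("pics/top0.png")
H,S,V=cv2.split(cv2.cvtColor(im,cv2.COLOR_BGR2HSV))
red=((H<8)|(H>174))&(S>150);roi=np.zeros(H.shape,bool);roi[80:140,410:490]=1
red&=roi
print("V hist",np.histogram(V[red],8))
m=(red&(V>170)).astype(np.uint8);c=max(cv2.findContours(m,0,2)[0],key=cv2.contourArea)
r=cv2.minAreaRect(c);print("handle top",r);b=cv2.boxPoints(r)
for q in b: print(onz(p,q,.096).round(4))
hc=onz(p,np.array(r[0]),.096);print("centre@.096",hc)
# stand black top
roi=np.zeros(H.shape,bool);roi[75:145,378:460]=1
k=((V<60)&roi)|(red&roi);c=max(cv2.findContours(k.astype(np.uint8),0,2)[0],key=cv2.contourArea);print("blk bbox",cv2.boundingRect(c))
gx,gy=[],[]
# triangulate knob & stand hole
kn=((V<45));kn[:130]=0;kn[175:]=0;kn[:,:70]=0;kn[:,115:]=0
print("knob w",cents(kn,20))
g=cv2.cvtColor(ti,cv2.COLOR_BGR2GRAY)<60;g[:215]=0;g[232:]=0;g[:,:270]=0;g[:,295:]=0
print("knob t",cents(g,4))
hr=tri(ray(p,r[0]),ray(tp,(380.2,208.5)));print("handle tri (mixed)",hr)
y=((H>15)&(H<32)&(S>110));y[:60]=0;y[230:]=0;y[:,200:]=0
pts=np.vstack(cv2.findContours(y.astype(np.uint8),0,2)[0]);e=cv2.fitEllipse(cv2.convexHull(pts));print("collar",e)
crop=im[55:230,0:235];cv2.imwrite("pics/c2.png",cv2.resize(crop,None,fx=3.4,fy=3.4,interpolation=cv2.INTER_CUBIC))
E
```

```text
V hist (array([  9, 261, 387,  13,  20,  32,  41, 340]), array([ 22. ,  42.5,  63. ,  83.5, 104. , 124.5, 145. , 165.5, 186. ]))
handle top ((461.9189453125, 110.98648834228516), (14.960307121276855, 22.687061309814453), 9.462322235107422)
[ 0.5258 -0.3186  0.096 ]
[ 0.5412 -0.3187  0.096 ]
[ 0.5396 -0.3296  0.096 ]
[ 0.524  -0.3297  0.096 ]
centre@.096 [ 0.53272947 -0.3241058   0.096     ]
blk bbox (383, 83, 77, 56)
knob w [(np.int32(444), array([ 92.2, 150.3]), array([ 80, 139,  25,  24], dtype=int32))]
knob t [(np.int32(22), array([281.1, 221.9]), array([279, 220,   5,   5], dtype=int32))]
handle tri (mixed) (array([ 0.53159754, -0.3218971 ,  0.09915649]), np.float64(0.0023466111944988413))
collar ((108.35713195800781, 142.36195373535156), (134.6196746826172, 154.75100708007812), 123.83425903320312)
```

View pics/c2.png

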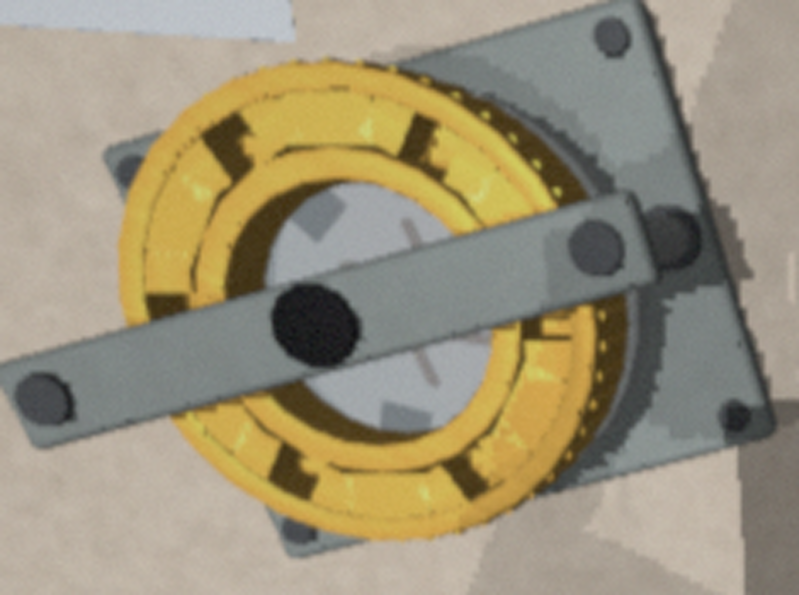

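```bash
python3 - <<'E'
from h import *
import pickle
from scipy.optimize import least_squares
p=pickle.load(open("pics/w1.pkl","rb"));tp=camera_params("top")
px=np.array([[230,145],[425,140],[545,325],[467,475],[295,470],[170,308]])/3.4+[0,55]
def f(v): 
    a=v[3]+np.arange(6)*np.pi/3*-1
    return (proj(p,np.c_[v[0]+.047*np.cos(a),v[1]+.047*np.sin(a),np.full(6,v[2])])-px).ravel()
r=least_squares(f,[.5,-.045,.05,1.0]);print(r.x,np.degrees(r.x[3])%60,r.fun.round(1))
print("knob",tri(ray(p,(92.2,150.3)),ray(tp,(281.1,221.9))))
for z in(.08,):
  a,b=[onz(p,np.array(q)/3.4+[0,55],z) for q in((45,398),(597,247))];print(a,b,(a+b)/2,np.linalg.norm(a-b),np.degrees(np.arctan2(*(a-b)[1::-1]))-90)
print(rel([.532,-.323,.21],Rdown(-1.571)),rel([.532,-.323,.137],Rdown(-1.571)))
E
```

```text
[ 0.50247746 -0.0426914   0.06308316  0.5121018 ] 29.341271720131257 [ 0.7 -0.8  1.1  1.5 -0.5 -2.1  0.6 -0.5 -1.6  0.4 -0.5  1.5]
knob (array([ 0.5016769 , -0.04234833,  0.08092195]), np.float64(0.0015014564568964774))
[0.48455126 0.02615583 0.08      ] [ 0.51999827 -0.11015032  0.08      ] [ 0.50227476 -0.04199724  0.08      ] 0.14083983008635392 14.577132833964583
(array([ 40.8, 132. , -82.7]), array([ 0.,  0., -0.])) (array([113.8, 131.9, -82.7]), array([ 0.,  0., -0.]))
```

Request:
step_arm:
  commands:
    - {"xyz": [10,45,-28],"turn": [0,0,0],"grip": 93}
    - {"xyz": [20,90,-56],"turn": [0,0,0],"grip": 93}
    - {"xyz": [30,132,-83],"turn": [0,0,0],"grip": 93}
    - {"xyz": [45,132,-83],"turn": [0,0,0],"grip": 93}
    - {"xyz": [70,132,-83],"turn": [0,0,0],"grip": 93}
    - {"xyz": [95,132,-83],"turn": [0,0,0],"grip": 93}
    - {"xyz": [114,132,-83],"turn": [0,0,0],"grip": 93}
    - {"xyz": [114,132,-83],"turn": [0,0,0],"grip": 60}
    - {"xyz": [114,132,-83],"turn": [0,0,0],"grip": 30}
  force: 15

```text
t: 2.45
tool_pos: [0.5329, -0.3228, 0.1378]
orientation: [2.222, -0.001, -2.22]
force: [0.1, -0.5, 0.3]
opening: 0.0775
```

```bash
python3 - <<'E'
from h import *
s,P,R=st();print(s["t"],P.round(4),s["opening"],s["force"])
im=read_camera("wrist")[...,::-1].copy();cv2.imwrite("pics/w2.png",im)
E
```

```text
2.45 [ 0.5329 -0.3228  0.1378] 0.07752707900002831 [ 0.08741985 -0.53329258  0.27279126]
```

View pics/w2.png

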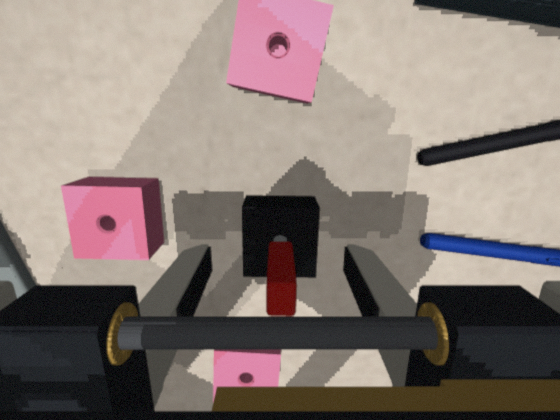

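Handle is centred between the fingers (column 280 against 278). I'll close on it.

Request:
step_arm:
  commands:
    - {"xyz": [0,0,0],"turn": [0,0,0],"grip": 10}
    - {"xyz": [0,0,0],"turn": [0,0,0],"grip": 5}
    - {"xyz": [0,0,0],"turn": [0,0,0],"grip": 0}
    - {"xyz": [0,0,0],"turn": [0,0,0],"grip": 0}
    - {"xyz": [0,0,0],"turn": [0,0,0],"grip": 0}
    - {"xyz": [0,0,0],"turn": [0,0,0],"grip": 0}
  force: 50

```text
t: 3.25
tool_pos: [0.5327, -0.3227, 0.1367]
orientation: [2.221, -0.001, -2.221]
force: [-0.3, -20.3, -9.0]
opening: 0.0141
```

```bash
python3 - <<'E'
from h import *
s,P,R=st();print(s["t"],P.round(4),s["opening"],s["force"].round(2),s["wrist_torque"].round(3))
im=cv2.imread("pics/w2.png");p=camera_params("wrist")
H,S,V=cv2.split(cv2.cvtColor(im,cv2.COLOR_BGR2HSV))
print(cents(((H<8)|(H>174))&(S>150),100))
print("exp stand mouth px for x=.530,.532,.534",proj(p,[[.530,-.323,.03],[.532,-.323,.03],[.534,-.323,.03]]), "handle top front",proj(p,[[.523,-.323,.096],[.541,-.323,.046]]))
print("mouth ray",onz(p,(280,240),.03))
# target: lift 60 mm, then above hole_A
c=np.array([.502,-.0422]);
for ang in (29.34+180,):
  a=np.radians(ang); yaw=a-np.pi/2   # tangent
  print(ang,np.degrees(yaw)); print(c+.047*np.array([np.cos(a),np.sin(a)]))
E
```

```text
3.25 [ 0.5327 -0.3227  0.1367] 0.014093905181760945 [ -0.28 -20.27  -9.02] [-4.279  0.186 -0.056]
[(np.int32(2026), array([280.7, 278.7]), array([266, 241,  30,  75], dtype=int32))]
exp stand mouth px for x=.530,.532,.534 [[277.95940254 246.87128377]
 [277.96053943 244.0739328 ]
 [277.96168284 241.26052292]] handle top front [[278.46305935 319.56827118]
 [278.06158781 241.01356081]]
mouth ray [ 0.53489119 -0.32433414  0.03      ]
209.34 119.34
[ 0.46102881 -0.06522958]
```

Request:
step_arm:
  commands:
    - {"xyz": [0,0.7,0],"turn": [0,0,0],"grip": 0}
    - {"xyz": [0,1.4,0],"turn": [0,0,0],"grip": 0}

```text
t: 3.5
tool_pos: [0.5325, -0.3237, 0.1367]
orientation: [-2.221, 0.0, 2.221]
force: [-0.7, -0.7, -0.2]
opening: 0.0137
```

```bash
cat >> h.py <<'E'
C0=np.array([.502,-.0422])
def at(ang,z,r=.048,c=C0):
    a=np.radians(ang);return np.r_[c+r*np.array([np.cos(a),np.sin(a)]),z],Rdown(a+np.pi/2+0)
E
python3 - <<'E'
from h import *
s,P,R=st();Pt,Rt=at(209.3,.216);print(P,Pt,rel(Pt,Rt))
E
```

```text
[ 0.53254645 -0.32368103  0.13668204] [ 0.46014067 -0.06569036  0.216     ] (array([ -79.2, -258. ,   72.5]), array([-0.512,  0.   ,  0.   ]))
```

Request:
step_arm:
  commands:
    - {"xyz": [-15,0,0],"turn": [0,0,0],"grip": 0}
    - {"xyz": [-40,0,0],"turn": [0,0,0],"grip": 0}
    - {"xyz": [-75,-25,7],"turn": [-0.08,0,0],"grip": 0}
    - {"xyz": [-84,-70,20],"turn": [-0.18,0,0],"grip": 0}
    - {"xyz": [-84,-120,34],"turn": [-0.28,0,0],"grip": 0}
    - {"xyz": [-84,-170,48],"turn": [-0.38,0,0],"grip": 0}
    - {"xyz": [-82,-220,62],"turn": [-0.46,0,0],"grip": 0}
    - {"xyz": [-79,-258,72],"turn": [-0.512,0,0],"grip": 0}
    - {"xyz": [-79,-258,72],"turn": [-0.512,0,0],"grip": 0}
    - {"xyz": [-79,-258,72],"turn": [-0.512,0,0],"grip": 0}

```text
t: 4.75
tool_pos: [0.461, -0.0659, 0.2163]
orientation: [1.935, 0.506, -1.933]
force: [0.4, 0.8, -0.7]
opening: 0.0135
```

```bash
python3 - <<'E'
from h import *
import pickle
p=camera_params("wrist");im=read_camera("wrist")[...,::-1].copy();cv2.imwrite("pics/w3.png",im);pickle.dump(p,open("pics/w3.pkl","wb"))
s,P,R=st();print(s["t"],P.round(4),s["opening"],s["force"].round(2),s["q"].round(2))
cv2.imwrite("pics/w3b.png",cv2.resize(im[60:360,80:480],None,fx=2,fy=2,interpolation=cv2.INTER_CUBIC))
print(proj(p,np.array([P+[0,0,-.1307]])), [ (a,proj(p,at(a,.06,.047)[0]).round(0).tolist()) for a in(149.3,209.3,269.3)])
E
```

```text
4.8 [ 0.4611 -0.0663  0.2162] 0.013793037481242472 [ 0.66  0.02 -0.23] [-0.25 -0.18  1.96 -0.    1.37  0.81]
[[277.80820839 230.33966875]] [(149.3, [[225.0, 190.0]]), (209.3, [[277.0, 218.0]]), (269.3, [[328.0, 190.0]])]
```

View pics/w3b.png

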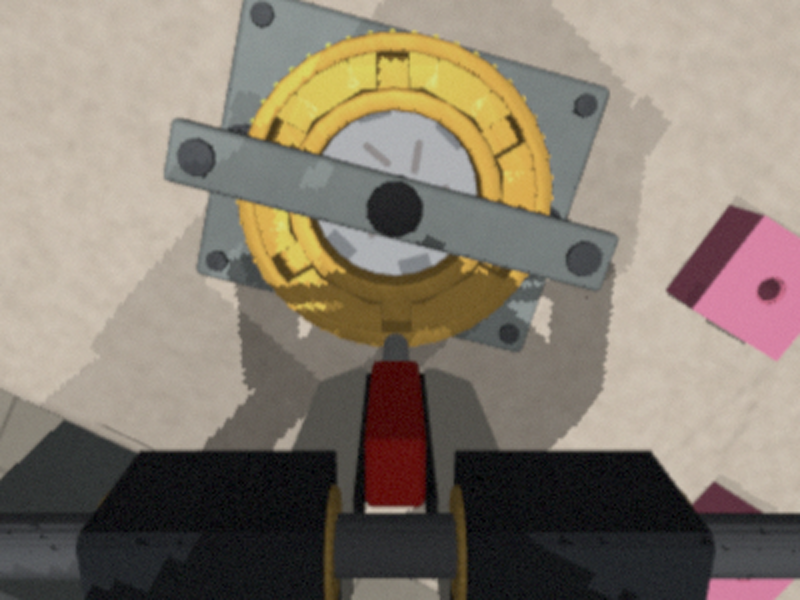

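The view shows the bar tip at crop (397,340) directly in line with the front hole at (396,325). The other holes are near (394,72), (505,137), (272,135), (292,263) and (490,265). I'll refine the collar fit with these.

```bash
python3 - <<'E'
from h import *
import pickle
from scipy.optimize import least_squares
p=pickle.load(open("pics/w3.pkl","rb"));p1=pickle.load(open("pics/w1.pkl","rb"))
px=np.array([[396,325],[292,263],[270,135],[394,72],[505,137],[490,263]])/2+[80,60]
w=np.array([1,.7,.3,1,.7,.3])[:,None]
def f(v,pp=p,px=px):
    a=v[3]-np.arange(6)*np.pi/3
    return (w*(proj(pp,np.c_[v[0]+.047*np.cos(a),v[1]+.047*np.sin(a),np.full(6,v[2])])-px)).ravel()
r=least_squares(f,[.5,-.045,.06,3.65]);print(r.x,np.degrees(r.x[3]),r.fun.round(1))
kz=onz(p,np.array([394,209])/2+[80,60],.081);print("knob",kz)
a,b=[onz(p,np.array(q)/2+[80,60],.08) for q in((196,157),(584,259))];print("mid",(a+b)/2,np.linalg.norm(a-b),np.degrees(np.arctan2(*(a-b)[1::-1])))
for z in(.05,.055,.06,.063):
  q=onz(p,np.array(px[0]),z);print(z,q,np.linalg.norm(q[:2]-C0))
E
```

```text
[ 0.50165282 -0.04301237  0.06515701  3.66131796] 209.77806669918297 [-0.3 -1.2 -0.9  1.1  1.8  0.9 -0.3 -0.4  0.3  0.7  1.6  0.2]
knob [ 0.50225309 -0.04249039  0.081     ]
mid [ 0.50216176 -0.04282302  0.08      ] 0.1410645314583132 104.53975371937331
0.05 [ 0.45541903 -0.06974164  0.05      ] 0.054114031802174965
0.055 [ 0.45697139 -0.06885164  0.055     ] 0.052324807703560905
0.06 [ 0.45852375 -0.06796163  0.06      ] 0.05053559536438067
0.063 [ 0.45945516 -0.06742763  0.063     ] 0.049462074136274035
```

Request:
step_arm:
  commands:
    - {"xyz": [9,0,0],"turn": [0,0,0],"grip": 0}
    - {"xyz": [18,0,0],"turn": [0,0,0],"grip": 0}
    - {"xyz": [21,0,0],"turn": [0,0,0],"grip": 0}
    - {"xyz": [24,0,0],"turn": [0,0,0],"grip": 0}
    - {"xyz": [24,0,0],"turn": [0,0,0],"grip": 0}

```text
t: 5.42
tool_pos: [0.4606, -0.0657, 0.1915]
orientation: [1.934, 0.506, -1.935]
force: [0.6, 0.2, -0.6]
opening: 0.0139
```

Request:
step_arm:
  commands:
    - {"xyz": [2,0,0],"turn": [0,0,0],"grip": 0}
    - {"xyz": [4,0,0],"turn": [0,0,0],"grip": 0}
    - {"xyz": [6,0,0],"turn": [0,0,0],"grip": 0}
    - {"xyz": [7,0,0],"turn": [0,0,0],"grip": 0}
    - {"xyz": [7,0,0],"turn": [0,0,0],"grip": 0}

```text
t: 6.05
tool_pos: [0.4607, -0.0656, 0.1847]
orientation: [1.934, 0.506, -1.934]
force: [-0.3, -0.0, -0.1]
opening: 0.0139
```

Request:
step_arm:
  commands:
    - {"xyz": [1,0,0],"turn": [0,0,0],"grip": 0}
    - {"xyz": [2,0,0],"turn": [0,0,0],"grip": 0}
    - {"xyz": [3,0,0],"turn": [0,0,0],"grip": 0}
    - {"xyz": [3,0,0],"turn": [0,0,0],"grip": 0}

```text
t: 6.55
tool_pos: [0.4606, -0.0656, 0.1816]
orientation: [1.934, 0.506, -1.934]
force: [-0.3, 0.3, -0.6]
opening: 0.014
```

```bash
cat >> h.py <<'E'
C0=np.array([.502,-.0427])
def arc(a0,a1,n,dz,r=None,c=C0):
    _,P,R=st()
    v=P[:2]-c; ac=np.degrees(np.arctan2(v[1],v[0]))%360; r0=np.linalg.norm(v)
    s=telemetry.read_state();print("t",s["t"],"ang",ac,"r",r0,"z",P[2],"F",s["force"].round(2),"yaw",np.degrees(np.arctan2(R[1,1],R[0,1])))
    for i in range(1,n+1):
        a=a0+(a1-a0)*i/n; Pt,Rt=at(a,P[2]-dz*i/n,r or r0,c); x,t=rel(Pt,Rt,P,R); print(a.__round__(1),x,t)
E
python3 - <<'E'
from h import *
arc(209.8,139.8,10,.0014,.047)
E
```

```text
t 6.55 ang 209.00949769329685 r 0.04729678949839324 z 0.1816227365055375 F [-0.28  0.32 -0.62] yaw -60.67809742896193
202.8 [ 0.1 -5.1 -0.6] [0.114 0.    0.   ]
195.8 [  0.3 -10.7  -1.6] [0.236 0.    0.   ]
188.8 [  0.4 -16.2  -3.3] [0.358 0.    0.   ]
181.8 [  0.6 -21.5  -5.6] [0.48 0.   0.  ]
174.8 [  0.7 -26.4  -8.6] [0.603 0.    0.   ]
167.8 [  0.8 -30.9 -12.1] [0.725 0.    0.   ]
160.8 [  1.  -35.  -16.2] [0.847 0.    0.   ]
153.8 [  1.1 -38.5 -20.7] [0.969 0.    0.   ]
146.8 [  1.3 -41.4 -25.6] [1.091 0.    0.   ]
139.8 [  1.4 -43.8 -30.9] [1.213 0.    0.   ]
```

Request:
step_arm:
  commands:
    - {"xyz": [0.1,-5.1,-0.6],"turn": [0.114,0,0],"grip": 0}
    - {"xyz": [0.3,-10.7,-1.6],"turn": [0.236,0,0],"grip": 0}
    - {"xyz": [0.4,-16.2,-3.3],"turn": [0.358,0,0],"grip": 0}
    - {"xyz": [0.6,-21.5,-5.6],"turn": [0.48,0,0],"grip": 0}

```text
t: 7.05
tool_pos: [0.4549, -0.0444, 0.1812]
orientation: [2.207, 0.03, -2.207]
force: [-0.8, -1.9, -0.6]
opening: 0.0139
```

```bash
python3 - <<'E'
from h import *
arc(181.8,139.8,6,.0009,.047)
im=read_camera("wrist")[...,::-1].copy();cv2.imwrite("pics/w4.png",im[60:360,80:480])
E
```

```text
t 7.05 ang 182.06434981963045 r 0.04711331409074096 z 0.18116080749964403 F [-0.77 -1.92 -0.62] yaw -88.41387327255204
174.8 [ 0.1 -5.9 -0.4] [ 0.118  0.    -0.001]
167.8 [  0.3 -11.6  -1.5] [ 0.241  0.    -0.001]
160.8 [  0.4 -17.1  -3.2] [ 0.363  0.    -0.001]
153.8 [  0.6 -22.3  -5.5] [ 0.485  0.    -0.001]
146.8 [  0.7 -27.2  -8.5] [ 0.607 -0.    -0.001]
139.8 [  0.9 -31.7 -12.1] [ 0.729 -0.    -0.001]
```

View pics/w4.png

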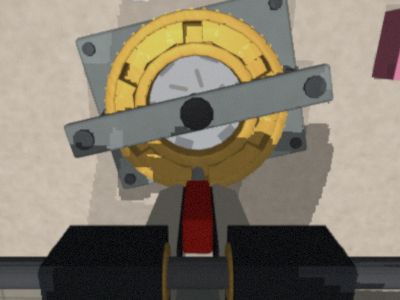

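The bar is in the hole and the collar turns with it: the holes are aligned behind the bar, and the push is 1.9 N, which is free running. Continuing the stroke.

Request:
step_arm:
  commands:
    - {"xyz": [0.1,-5.9,-0.4],"turn": [0.118,0,0],"grip": 0}
    - {"xyz": [0.3,-11.6,-1.5],"turn": [0.241,0,0],"grip": 0}
    - {"xyz": [0.4,-17.1,-3.2],"turn": [0.363,0,0],"grip": 0}
    - {"xyz": [0.6,-22.3,-5.5],"turn": [0.485,0,0],"grip": 0}

```text
t: 7.6
tool_pos: [0.4597, -0.0219, 0.1805]
orientation: [-1.969, 0.457, 1.969]
force: [-1.5, -3.0, 0.4]
opening: 0.0135
```

```bash
python3 - <<'E'
from h import *
arc(153.8,132.6,3,.0005,.047)
E
```

```text
t 7.6 ang 153.80334454331825 r 0.04711169595537441 z 0.1805239810958228 F [-1.52 -3.04  0.44] yaw -116.07539536369563
146.7 [ 0.2 -5.8 -0.5] [ 0.126  0.    -0.001]
139.7 [  0.3 -11.5  -1.6] [ 0.249  0.    -0.001]
132.6 [  0.5 -17.   -3.3] [ 0.372 -0.    -0.001]
```

Request:
step_arm:
  commands:
    - {"xyz": [0.2,-5.8,-0.5],"turn": [0.126,0,0],"grip": 0}
    - {"xyz": [0.3,-11.5,-1.6],"turn": [0.249,0,0],"grip": 0}
    - {"xyz": [0.5,-17,-3.3],"turn": [0.372,0,0],"grip": 0}
    - {"xyz": [0.5,-17,-3.3],"turn": [0.372,0,0],"grip": 0}
    - {"xyz": [0.5,-16.2,-3.3],"turn": [0.372,0,0],"grip": 0}

```text
t: 8.22
tool_pos: [0.4699, -0.0086, 0.18]
orientation: [-1.736, 0.756, 1.736]
force: [0.4, 1.3, 0.3]
opening: 0.0142
```

```bash
python3 - <<'E'
from h import *
s,P,R=st();a=132.6
arc(133,133,1,0)
Pt,Rt=at(255,.205,.047)
print(rel(Pt,Rt)); Pm,Rm=at(194,.225,.06); print("mid",rel(Pm,Rm)); print("low",rel(*at(255,.185,.047)))
E
```

```text
t 8.225 ang 133.2971103094405 r 0.04681535568945658 z 0.18003837273406006 F [0.39 1.31 0.28] yaw -137.06841384529238
133.0 [ 0.  -0.2  0. ] [-0.001  0.     0.   ]
(array([-25. ,  39.2, -71.4]), array([-2.13, -0.  ,  0.  ]))
mid (array([-45. ,  51.9, -17.4]), array([-1.066, -0.   ,  0.   ]))
low (array([ -5. ,  39.2, -71.4]), array([-2.13, -0.  ,  0.  ]))
```

Request:
step_arm:
  commands:
    - {"xyz": [-20,0,0],"turn": [0,0,0],"grip": 0}
    - {"xyz": [-43,3,0],"turn": [-0.18,0,0],"grip": 0}
    - {"xyz": [-45,13,-3],"turn": [-0.36,0,0],"grip": 0}
    - {"xyz": [-45,26,-7],"turn": [-0.54,0,0],"grip": 0}
    - {"xyz": [-45,37,-11],"turn": [-0.72,0,0],"grip": 0}
    - {"xyz": [-45,46,-15],"turn": [-0.9,0,0],"grip": 0}
    - {"xyz": [-45,52,-20],"turn": [-1.08,0,0],"grip": 0}
    - {"xyz": [-45,52,-30],"turn": [-1.26,0,0],"grip": 0}
    - {"xyz": [-45,50,-41],"turn": [-1.44,0,0],"grip": 0}
    - {"xyz": [-45,47,-52],"turn": [-1.62,0,0],"grip": 0}
    - {"xyz": [-42,43,-62],"turn": [-1.8,0,0],"grip": 0}
    - {"xyz": [-38,39,-71],"turn": [-1.98,0,0],"grip": 0}

```text
t: 9.72
tool_pos: [0.4897, -0.0876, 0.2181]
orientation: [1.503, 0.988, -1.502]
force: [0.2, 0.2, -0.2]
opening: 0.0134
```

```bash
python3 - <<'E'
from h import *
import pickle
s,P,R=st();print(s["t"],P.round(4),s["opening"])
print(rel(*at(255,.205,.047)));print(rel(*at(255,.194,.047)));
E
```

```text
9.725 [ 0.4897 -0.0876  0.2181] 0.013394645684253904
(array([13.1,  0.1, -0.1]), array([-0.146, -0.   , -0.   ]))
(array([24.1,  0.1, -0.1]), array([-0.146, -0.   , -0.   ]))
```

Request:
step_arm:
  commands:
    - {"xyz": [8,0,0],"turn": [-0.146,0,0],"grip": 0}
    - {"xyz": [18,0,0],"turn": [-0.146,0,0],"grip": 0}
    - {"xyz": [24,0,0],"turn": [-0.146,0,0],"grip": 0}
    - {"xyz": [28,0,0],"turn": [-0.146,0,0],"grip": 0}
    - {"xyz": [28,0,0],"turn": [-0.146,0,0],"grip": 0}

```text
t: 10.35
tool_pos: [0.4892, -0.0871, 0.1898]
orientation: [1.406, 1.069, -1.406]
force: [0.5, 0.5, -1.0]
opening: 0.0138
```

Request:
step_arm:
  commands:
    - {"xyz": [3,0,0],"turn": [0,0,0],"grip": 0}
    - {"xyz": [6,0,0],"turn": [0,0,0],"grip": 0}
    - {"xyz": [9,0,0],"turn": [0,0,0],"grip": 0}
    - {"xyz": [10,0,0],"turn": [0,0,0],"grip": 0}
    - {"xyz": [10,0,0],"turn": [0,0,0],"grip": 0}

```text
t: 10.98
tool_pos: [0.4894, -0.0872, 0.1799]
orientation: [1.405, 1.069, -1.405]
force: [-0.6, -0.0, -0.6]
opening: 0.0136
```

```bash
python3 - <<'E'
from h import *
arc(255,195,8,.0013,.047)
E
```

```text
t 10.975 ang 254.15274678859492 r 0.04624535625781241 z 0.1799332008294699 F [-0.59 -0.01 -0.6 ] yaw -15.47192987237613
247.5 [ 0.2 -5.4  0.4] [0.123 0.    0.   ]
240.0 [  0.3 -11.5  -0.7] [0.254 0.    0.   ]
232.5 [  0.5 -17.3  -2.7] [0.384 0.    0.   ]
225.0 [  0.7 -22.9  -5.3] [0.515 0.    0.   ]
217.5 [  0.8 -28.   -8.7] [0.646 0.    0.   ]
210.0 [  1.  -32.7 -12.7] [0.777 0.    0.   ]
202.5 [  1.1 -36.7 -17.3] [0.908 0.    0.   ]
195.0 [  1.3 -40.2 -22.4] [1.039 0.    0.   ]
```

Request:
step_arm:
  commands:
    - {"xyz": [0.2,-5.4,0.4],"turn": [0.123,0,0],"grip": 0}
    - {"xyz": [0.3,-11.5,-0.7],"turn": [0.254,0,0],"grip": 0}
    - {"xyz": [0.5,-17.3,-2.7],"turn": [0.384,0,0],"grip": 0}
    - {"xyz": [0.7,-22.9,-5.3],"turn": [0.515,0,0],"grip": 0}
    - {"xyz": [0.8,-28,-8.7],"turn": [0.646,0,0],"grip": 0}
    - {"xyz": [1,-32.7,-12.7],"turn": [0.777,0,0],"grip": 0}
    - {"xyz": [1.1,-36.7,-17.3],"turn": [0.908,0,0],"grip": 0}
    - {"xyz": [1.3,-40.2,-22.4],"turn": [1.039,0,0],"grip": 0}

```text
t: 11.98
tool_pos: [0.4568, -0.0552, 0.179]
orientation: [2.085, 0.268, -2.083]
force: [-0.2, -2.3, -0.4]
opening: 0.0134
```

```bash
cat >> h.py <<'E'
def ft(c=C0):
    s,P,R=st();v=P[:2]-c;v/=np.linalg.norm(v);F=s["force"];print("Ft(resist) %.2f Fr %.2f Fz %.2f"%(F[:2]@[-v[1],v[0]],F[:2]@v,F[2]))
E
python3 - <<'E'
from h import *
ft();arc(195,147,8,.001,.047)
E
```

```text
Ft(resist) 2.13 Fr 0.79 Fz -0.35
t 11.975 ang 195.4252505639201 r 0.04687293880982466 z 0.17904184915988858 F [-0.2  -2.26 -0.35] yaw -75.2568269826698
189.0 [ 0.1 -5.3 -0.1] [ 0.1   -0.001 -0.001]
183.0 [  0.2 -10.1  -0.9] [ 0.205 -0.001 -0.001]
177.0 [  0.4 -14.9  -2.1] [ 0.31  -0.001 -0.001]
171.0 [  0.5 -19.5  -3.8] [ 0.414 -0.001 -0.001]
165.0 [  0.6 -23.9  -6.1] [ 0.519 -0.001 -0.001]
159.0 [  0.7 -28.   -8.7] [ 0.624 -0.001 -0.001]
153.0 [  0.8 -31.9 -11.8] [ 0.729 -0.001 -0.001]
147.0 [  1.  -35.3 -15.3] [ 0.833 -0.001 -0.001]
```

Request:
step_arm:
  commands:
    - {"xyz": [0.1,-5.3,-0.1],"turn": [0.1,0,0],"grip": 0}
    - {"xyz": [0.2,-10.1,-0.9],"turn": [0.205,0,0],"grip": 0}
    - {"xyz": [0.3,-12.5,-1.5],"turn": [0.258,0,0],"grip": 0}

```text
t: 12.35
tool_pos: [0.4551, -0.0426, 0.1788]
orientation: [2.221, 0.001, -2.219]
force: [0.3, -3.2, -1.3]
opening: 0.0136
```

```bash
python3 - <<'E'
from h import *
ft();arc(180,168,3,.0003,.047)
E
```

```text
Ft(resist) 3.16 Fr -0.31 Fz -1.34
t 12.35 ang 179.8966816308645 r 0.046916135022034317 z 0.17875413296905815 F [ 0.31 -3.16 -1.34] yaw -89.92418228425063
176.0 [ 0.1 -3.2 -0. ] [ 0.071 -0.001 -0.001]
172.0 [ 0.2 -6.5 -0.4] [ 0.141 -0.001 -0.001]
168.0 [ 0.3 -9.7 -1. ] [ 0.211 -0.001 -0.001]
```

Request:
step_arm:
  commands:
    - {"xyz": [0.1,-3.2,0],"turn": [0.07,0,0],"grip": 0}
    - {"xyz": [0.2,-6.5,-0.4],"turn": [0.14,0,0],"grip": 0}
    - {"xyz": [0.3,-9.7,-1],"turn": [0.21,0,0],"grip": 0}

```text
t: 12.72
tool_pos: [0.456, -0.033, 0.1784]
orientation: [-2.113, 0.222, 2.111]
force: [0.9, -2.9, -0.9]
opening: 0.0136
```

```bash
python3 - <<'E'
from h import *
ft();arc(168,156,3,.0003,.047)
E
```

```text
Ft(resist) 2.64 Fr -1.47 Fz -0.91
t 12.725 ang 168.11312260001216 r 0.046991574201193216 z 0.1784100880011414 F [ 0.89 -2.89 -0.91] yaw -101.94962100865462
164.0 [ 0.1 -3.4 -0.1] [ 0.071 -0.001 -0.001]
160.0 [ 0.2 -6.6 -0.5] [ 0.141 -0.001 -0.001]
156.0 [ 0.3 -9.9 -1. ] [ 0.21  -0.001 -0.001]
```

Request:
step_arm:
  commands:
    - {"xyz": [0.1,-3.4,-0.1],"turn": [0.07,0,0],"grip": 0}
    - {"xyz": [0.2,-6.6,-0.5],"turn": [0.14,0,0],"grip": 0}
    - {"xyz": [0.3,-9.9,-1],"turn": [0.21,0,0],"grip": 0}

```text
t: 13.1
tool_pos: [0.459, -0.0236, 0.1781]
orientation: [-1.992, 0.424, 1.99]
force: [0.3, -2.2, -1.3]
opening: 0.0138
```

```bash
python3 - <<'E'
from h import *
ft();arc(156,144,3,.0003,.047)
E
```

```text
Ft(resist) 1.92 Fr -1.15 Fz -1.30
t 13.1 ang 156.0086948851084 r 0.04706572945639768 z 0.17812863741937401 F [ 0.27 -2.22 -1.3 ] yaw -113.98473202417655
152.0 [ 0.1 -3.3 -0.2] [ 0.07  -0.001 -0.001]
148.0 [ 0.2 -6.5 -0.5] [ 0.14  -0.001 -0.001]
144.0 [ 0.3 -9.8 -1.1] [ 0.21  -0.001 -0.001]
```

Request:
step_arm:
  commands:
    - {"xyz": [0.1,-3.3,-0.2],"turn": [0.07,0,0],"grip": 0}
    - {"xyz": [0.2,-6.5,-0.5],"turn": [0.14,0,0],"grip": 0}
    - {"xyz": [0.3,-9.8,-1.1],"turn": [0.21,0,0],"grip": 0}

```text
t: 13.48
tool_pos: [0.4639, -0.015, 0.1778]
orientation: [-1.862, 0.606, 1.861]
force: [-1.8, -2.3, 1.1]
opening: 0.0138
```

```bash
python3 - <<'E'
from h import *
ft();arc(144,132.5,3,.0003,.047)
E
```

```text
Ft(resist) 2.93 Fr 0.08 Fz 1.12
t 13.475 ang 143.96948526146744 r 0.04708024436947735 z 0.17784491493730925 F [-1.79 -2.32  1.12] yaw -126.01431051408464
140.2 [ 0.1 -3.1 -0.2] [ 0.067 -0.001 -0.001]
136.3 [ 0.2 -6.2 -0.5] [ 0.134 -0.001 -0.001]
132.5 [ 0.3 -9.3 -1. ] [ 0.2   -0.001 -0.   ]
```

Request:
step_arm:
  commands:
    - {"xyz": [0.1,-3.1,-0.2],"turn": [0.067,0,0],"grip": 0}
    - {"xyz": [0.2,-6.2,-0.5],"turn": [0.134,0,0],"grip": 0}
    - {"xyz": [0.3,-9.3,-1],"turn": [0.2,0,0],"grip": 0}

```text
t: 13.85
tool_pos: [0.4701, -0.008, 0.1775]
orientation: [-1.732, 0.762, 1.731]
force: [-1.4, -1.7, 1.3]
opening: 0.0135
```

```bash
python3 - <<'E'
from h import *
ft();arc(133,133,1,.0)
E
```

```text
Ft(resist) 2.23 Fr -0.31 Fz 1.28
t 13.85 ang 132.57742028332532 r 0.04708998091078858 z 0.17751052373540255 F [-1.43 -1.73  1.28] yaw -137.4658998635669
133.0 [ 0.   0.3 -0. ] [-0.008 -0.001 -0.   ]
```

Request:
step_arm:
  commands:
    - {"xyz": [-6,1,0],"turn": [0,0,0],"grip": 0}
    - {"xyz": [-30,1,0],"turn": [0,0,0],"grip": 0}
    - {"xyz": [-46,5,0],"turn": [-0.18,0,0],"grip": 0}
    - {"xyz": [-47,16,-4],"turn": [-0.36,0,0],"grip": 0}
    - {"xyz": [-47,30,-8],"turn": [-0.54,0,0],"grip": 0}
    - {"xyz": [-47,43,-13],"turn": [-0.72,0,0],"grip": 0}
    - {"xyz": [-47,52,-18],"turn": [-0.9,0,0],"grip": 0}
    - {"xyz": [-47,53,-30],"turn": [-1.08,0,0],"grip": 0}
    - {"xyz": [-47,51,-40],"turn": [-1.26,0,0],"grip": 0}
    - {"xyz": [-47,48,-51],"turn": [-1.44,0,0],"grip": 0}
    - {"xyz": [-45,44,-61],"turn": [-1.62,0,0],"grip": 0}
    - {"xyz": [-41,40,-71],"turn": [-1.8,0,0],"grip": 0}

```text
t: 15.35
tool_pos: [0.4893, -0.0874, 0.2189]
orientation: [1.629, 0.87, -1.628]
force: [-0.9, -0.7, -0.9]
opening: 0.0137
```

```bash
python3 - <<'E'
from h import *
s,P,R=st();print(s["t"],P.round(4),s["opening"])
print(rel(*at(255,.187,.047)));
E
```

```text
15.35 [ 0.4893 -0.0874  0.2189] 0.013721114564766358
(array([31.9,  0.5, -0.1]), array([-0.327, -0.   , -0.001]))
```

Request:
step_arm:
  commands:
    - {"xyz": [8,0.2,0],"turn": [-0.17,0,0],"grip": 0}
    - {"xyz": [18,0.4,0],"turn": [-0.327,0,0],"grip": 0}
    - {"xyz": [26,0.4,0],"turn": [-0.327,0,0],"grip": 0}
    - {"xyz": [29,0.4,0],"turn": [-0.327,0,0],"grip": 0}
    - {"xyz": [32,0.4,0],"turn": [-0.327,0,0],"grip": 0}
    - {"xyz": [32,0.4,0],"turn": [-0.327,0,0],"grip": 0}

```text
t: 16.1
tool_pos: [0.4891, -0.0873, 0.1863]
orientation: [1.406, 1.069, -1.406]
force: [0.2, -1.2, -0.3]
opening: 0.0138
```

Request:
step_arm:
  commands:
    - {"xyz": [3,0,0],"turn": [0,0,0],"grip": 0}
    - {"xyz": [6,0,0],"turn": [0,0,0],"grip": 0}
    - {"xyz": [9,0,0],"turn": [0,0,0],"grip": 0}
    - {"xyz": [9,0,0],"turn": [0,0,0],"grip": 0}

```text
t: 16.6
tool_pos: [0.4889, -0.0872, 0.1768]
orientation: [1.405, 1.07, -1.406]
force: [-1.3, -0.9, 0.4]
opening: 0.014
```

```bash
python3 - <<'E'
from h import *
ft();arc(255,239,4,.0003,.047)
E
```

```text
Ft(resist) -1.01 Fr 1.20 Fz 0.44
t 16.6 ang 253.57593219531495 r 0.04643016157369543 z 0.17683420225601384 F [-1.31 -0.86  0.44] yaw -15.470097261866178
251.0 [ 0.1 -2.1  0.5] [0.062 0.    0.001]
247.0 [ 0.2 -5.4  0.2] [0.131 0.    0.001]
243.0 [ 0.2 -8.6 -0.4] [0.201 0.    0.001]
239.0 [  0.3 -11.8  -1.1] [0.271 0.    0.001]
```

Request:
step_arm:
  commands:
    - {"xyz": [0.1,-2.1,0.5],"turn": [0.062,0,0],"grip": 0}
    - {"xyz": [0.2,-5.4,0.2],"turn": [0.131,0,0],"grip": 0}
    - {"xyz": [0.2,-8.6,-0.4],"turn": [0.201,0,0],"grip": 0}
    - {"xyz": [0.3,-11.8,-1.1],"turn": [0.271,0,0],"grip": 0}

```text
t: 17.1
tool_pos: [0.4784, -0.0833, 0.1772]
orientation: [1.598, 0.9, -1.596]
force: [2.1, -0.2, -1.9]
opening: 0.0136
```

```bash
python3 - <<'E'
from h import *
ft();arc(239,227,3,.0003,.047)
E
```

```text
Ft(resist) 1.89 Fr -0.84 Fz -1.89
t 17.1 ang 239.77363490316768 r 0.04696435434989307 z 0.1771795599320472 F [ 2.06 -0.23 -1.89] yaw -31.135416487357475
235.0 [ 0.1 -3.9 -0.1] [ 0.067 -0.    -0.001]
231.0 [ 0.2 -7.2 -0.4] [ 0.137 -0.    -0.001]
227.0 [  0.3 -10.4  -1. ] [ 0.207 -0.    -0.001]
```

Request:
step_arm:
  commands:
    - {"xyz": [0.1,-3.9,-0.1],"turn": [0.067,0,0],"grip": 0}
    - {"xyz": [0.2,-7.2,-0.4],"turn": [0.137,0,0],"grip": 0}
    - {"xyz": [0.3,-10.4,-1],"turn": [0.207,0,0],"grip": 0}

```text
t: 17.48
tool_pos: [0.47, -0.0771, 0.1769]
orientation: [1.738, 0.754, -1.736]
force: [1.6, -1.0, -2.4]
opening: 0.0141
```

```bash
python3 - <<'E'
from h import *
ft();arc(227,215,3,.0003,.047)
E
```

```text
Ft(resist) 1.84 Fr -0.40 Fz -2.37
t 17.475 ang 227.04247255542552 r 0.0469741959238955 z 0.1769248184536552 F [ 1.62 -0.96 -2.37] yaw -42.99817287956798
223.0 [ 0.1 -3.3 -0.1] [ 0.07  -0.001 -0.001]
219.0 [ 0.2 -6.6 -0.4] [ 0.14  -0.001 -0.001]
215.0 [ 0.3 -9.8 -1. ] [ 0.209 -0.001 -0.001]
```

Request:
step_arm:
  commands:
    - {"xyz": [0.1,-3.3,-0.1],"turn": [0.07,0,0],"grip": 0}
    - {"xyz": [0.2,-6.6,-0.4],"turn": [0.14,0,0],"grip": 0}
    - {"xyz": [0.3,-9.8,-1],"turn": [0.209,0,0],"grip": 0}

```text
t: 17.85
tool_pos: [0.4635, -0.0697, 0.1766]
orientation: [1.873, 0.59, -1.871]
force: [1.9, -1.0, -0.5]
opening: 0.0133
```

```bash
python3 - <<'E'
from h import *
ft();arc(215,203,3,.0003,.047)
E
```

```text
Ft(resist) 1.89 Fr -0.95 Fz -0.54
t 17.85 ang 215.04296894222173 r 0.0470492953223622 z 0.1766298983140564 F [ 1.86 -1.   -0.54] yaw -54.970208613275595
211.0 [ 0.1 -3.3 -0.2] [ 0.07  -0.001 -0.001]
207.0 [ 0.2 -6.6 -0.5] [ 0.14  -0.001 -0.001]
203.0 [ 0.3 -9.8 -1.1] [ 0.21  -0.001 -0.001]
```

Request:
step_arm:
  commands:
    - {"xyz": [0.1,-3.3,-0.2],"turn": [0.07,0,0],"grip": 0}
    - {"xyz": [0.2,-6.6,-0.5],"turn": [0.14,0,0],"grip": 0}
    - {"xyz": [0.3,-9.8,-1.1],"turn": [0.21,0,0],"grip": 0}

```text
t: 18.23
tool_pos: [0.4593, -0.0625, 0.1766]
orientation: [2.001, 0.402, -1.997]
force: [4.8, -12.4, -4.6]
opening: 0.0139
```

```bash
python3 - <<'E'
from h import *
ft();arc(203,191,3,.0003,.047)
E
```

```text
Ft(resist) 13.25 Fr 0.90 Fz -4.59
t 18.225 ang 204.9062260219832 r 0.04712172043859513 z 0.17661936579091206 F [  4.76 -12.4   -4.59] yaw -67.00654195688156
199.0 [ 0.1 -4.8 -0.2] [ 0.07  -0.001 -0.005]
195.0 [ 0.2 -8.1 -0.6] [ 0.14  -0.001 -0.005]
191.0 [  0.2 -11.3  -1.1] [ 0.209 -0.001 -0.005]
```

Request:
step_arm:
  commands:
    - {"xyz": [0,0.8,0],"turn": [0,0,0],"grip": 0}

```text
t: 18.35
tool_pos: [0.4594, -0.0628, 0.1766]
orientation: [2.0, 0.404, -1.997]
force: [2.2, -4.7, -2.9]
opening: 0.0136
```

```bash
python3 - <<'E'
from h import *
ft();arc(203,203,1,.0,.047)
E
```

```text
Ft(resist) 5.23 Fr 0.01 Fz -2.91
t 18.35 ang 205.28719705459434 r 0.04714703222281259 z 0.17656908424789342 F [ 2.23 -4.74 -2.91] yaw -66.93281367611347
203.0 [-0.  -1.9 -0.1] [ 0.001 -0.001 -0.004]
```

Request:
step_arm:
  commands:
    - {"xyz": [0,-0.3,0],"turn": [0,0,0],"grip": 0}
    - {"xyz": [0,-0.5,0],"turn": [0,0,0],"grip": 0}
    - {"xyz": [0,-0.5,0],"turn": [0,0,0],"grip": 0}

```text
t: 18.73
tool_pos: [0.4593, -0.0627, 0.1766]
orientation: [2.0, 0.405, -1.996]
force: [3.3, -7.7, -4.0]
opening: 0.0136
```

```bash
python3 - <<'E'
from h import *
ft();arc(203,203,1,.0,.047)
E
```

```text
Ft(resist) 8.33 Fr 0.25 Fz -4.04
t 18.725 ang 205.08676554348108 r 0.04713201248711945 z 0.17659777767076817 F [ 3.3  -7.65 -4.04] yaw -66.8825276945815
203.0 [-0.  -1.7 -0.1] [ 0.002 -0.001 -0.004]
```

Request:
step_arm:
  commands:
    - {"xyz": [0,-0.2,0],"turn": [0,0,0],"grip": 0}
    - {"xyz": [0,-0.3,0],"turn": [0,0,0],"grip": 0}
    - {"xyz": [0,-0.3,0],"turn": [0,0,0],"grip": 0}

```text
t: 19.1
tool_pos: [0.4592, -0.0626, 0.1766]
orientation: [2.0, 0.404, -1.996]
force: [3.9, -8.8, -4.8]
opening: 0.0135
```

```bash
python3 - <<'E'
from h import *
ft();arc(203,203,1,.0,.047)
E
```

```text
Ft(resist) 9.59 Fr 0.20 Fz -4.80
t 19.1 ang 204.92860185203597 r 0.04714651681686129 z 0.17660063628413186 F [ 3.86 -8.78 -4.8 ] yaw -66.88477162276932
203.0 [-0.  -1.6 -0.1] [ 0.002 -0.001 -0.005]
```

Request:
step_arm:
  commands:
    - {"xyz": [0,-0.2,0],"turn": [0,0,0],"grip": 0}
    - {"xyz": [0,-0.4,0],"turn": [0,0,0],"grip": 0}
    - {"xyz": [0,-0.4,0],"turn": [0,0,0],"grip": 0}
    - {"xyz": [0,-0.4,0],"turn": [0,0,0],"grip": 0}

```text
t: 19.6
tool_pos: [0.4592, -0.0625, 0.1766]
orientation: [2.0, 0.404, -1.996]
force: [4.0, -10.5, -4.4]
opening: 0.014
```

```bash
python3 - <<'E'
from h import *
ft();arc(203,203,1,.0,.047)
E
```

```text
Ft(resist) 11.24 Fr 0.77 Fz -4.38
t 19.6 ang 204.77035267301363 r 0.04713896064682685 z 0.1766283692520264 F [  4.01 -10.53  -4.38] yaw -66.88811210210443
203.0 [-0.  -1.5 -0.1] [ 0.002 -0.001 -0.005]
```

Request:
step_arm:
  commands:
    - {"xyz": [0,-0.2,0],"turn": [0,0,0],"grip": 0}
    - {"xyz": [0,-0.4,0],"turn": [0,0,0],"grip": 0}
    - {"xyz": [0,-0.4,0],"turn": [0,0,0],"grip": 0}
    - {"xyz": [0,-0.4,0],"turn": [0,0,0],"grip": 0}

```text
t: 20.1
tool_pos: [0.4591, -0.0623, 0.1767]
orientation: [2.0, 0.403, -1.995]
force: [4.9, -11.2, -6.2]
opening: 0.0138
```

```bash
python3 - <<'E'
from h import *
ft();arc(203,203,1,.0,.047)
im=read_camera("wrist")[...,::-1].copy();cv2.imwrite("pics/w5.png",cv2.resize(im[60:280,140:420],None,fx=2.7,fy=2.7,interpolation=cv2.INTER_CUBIC))
ft()
E
```

```text
Ft(resist) 12.17 Fr 0.21 Fz -6.19
t 20.1 ang 204.59708234122897 r 0.04713413039695421 z 0.17665951793692908 F [  4.88 -11.15  -6.19] yaw -66.89036551454555
203.0 [-0.  -1.3 -0.1] [ 0.002 -0.001 -0.006]
Ft(resist) 12.64 Fr 1.17 Fz -6.33
```

View pics/w5.png

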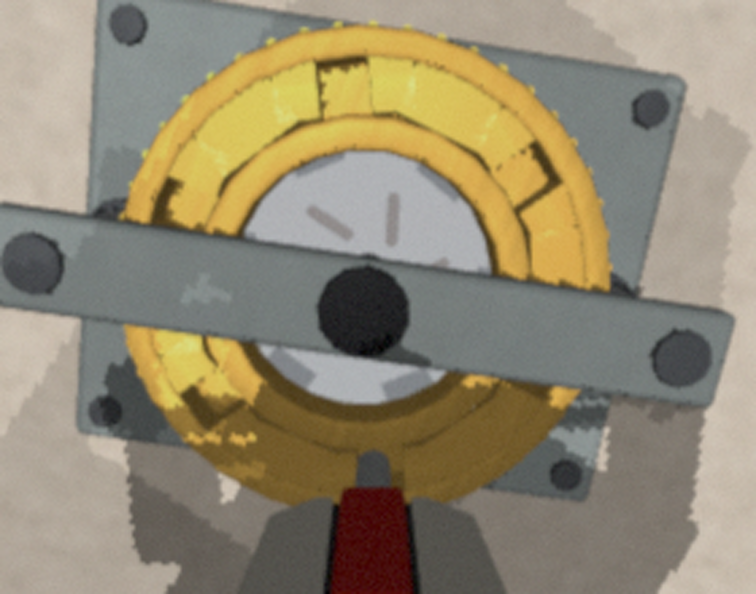

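The view shows the bar at (373,470) seated in the front hole, with nothing else touching the collar. One more small push should show whether the collar is moving at this load.

Request:
step_arm:
  commands:
    - {"xyz": [0,-0.2,0],"turn": [0,0,0],"grip": 0}
    - {"xyz": [0,-0.3,0],"turn": [0,0,0],"grip": 0}
    - {"xyz": [0,-0.3,0],"turn": [0,0,0],"grip": 0}

```text
t: 20.52
tool_pos: [0.4591, -0.0622, 0.1767]
orientation: [2.0, 0.402, -1.995]
force: [5.7, -11.9, -5.3]
opening: 0.0138
```

```bash
python3 - <<'E'
from h import *
ft();arc(203,203,1,.0,.047)
for i in range(3): read_camera("top");ft()
E
```

```text
Ft(resist) 13.14 Fr -0.24 Fz -5.33
t 20.525 ang 204.42744630824905 r 0.04712489551407447 z 0.1766810104782649 F [  5.65 -11.87  -5.33] yaw -66.89167812933272
203.0 [-0.  -1.2 -0.1] [ 0.002 -0.001 -0.006]
Ft(resist) 13.07 Fr -0.23 Fz -6.78
Ft(resist) 13.66 Fr 0.20 Fz -5.83
Ft(resist) 13.52 Fr 0.92 Fz -6.78
```

Static push is about 13.3 N, inside 8 to 15 N. Next I unload, lift out and go back to the stand.

Request:
step_arm:
  commands:
    - {"xyz": [0,1.2,0],"turn": [0,0,0],"grip": 0}
    - {"xyz": [0,2.6,0],"turn": [0,0,0],"grip": 0}
    - {"xyz": [0,3.2,0],"turn": [0,0,0],"grip": 0}
    - {"xyz": [0,3.2,0],"turn": [0,0,0],"grip": 0}

```text
t: 21.18
tool_pos: [0.4595, -0.0632, 0.1764]
orientation: [2.0, 0.408, -1.998]
force: [2.0, -5.5, 0.7]
opening: 0.0139
```

```bash
python3 - <<'E'
from h import *
ft();arc(205,205,1,.0,.047)
s,P,R=st();print(s["opening"],rel([.5325,-.3237,.225],Rdown(-np.pi/2)))
E
```

```text
Ft(resist) 5.79 Fr 0.55 Fz 0.73
t 21.175 ang 205.73629731765757 r 0.04713175632490393 z 0.17641660938278708 F [ 2.02 -5.46  0.73] yaw -66.86708961507887
205.0 [-0.  -0.6 -0.1] [-0.033 -0.    -0.001]
0.013944966083027205 (array([-48.3, 268.3,  35.2]), array([ 0.404, -0.001, -0.001]))
```

Request:
step_arm:
  commands:
    - {"xyz": [0,1,0],"turn": [0,0,0],"grip": 0}
    - {"xyz": [0,1,0],"turn": [0,0,0],"grip": 0}

```text
t: 21.42
tool_pos: [0.4596, -0.0635, 0.1761]
orientation: [2.0, 0.41, -1.999]
force: [1.0, -1.3, 1.4]
opening: 0.0134
```

Request:
step_arm:
  commands:
    - {"xyz": [0,0.6,0],"turn": [0,0,0],"grip": 0}
    - {"xyz": [-4,0.6,0],"turn": [0,0,0],"grip": 0}
    - {"xyz": [-14,0.6,0],"turn": [0,0,0],"grip": 0}
    - {"xyz": [-34,0.6,0],"turn": [0,0,0],"grip": 0}
    - {"xyz": [-52,0,0],"turn": [0,0,0],"grip": 0}
    - {"xyz": [-52,0,0],"turn": [0,0,0],"grip": 0}

```text
t: 22.18
tool_pos: [0.4607, -0.0638, 0.2303]
orientation: [2.002, 0.408, -1.995]
force: [0.6, -0.1, -0.0]
opening: 0.0136
```

```bash
python3 - <<'E'
from h import *
import pickle
s,P,R=st();print(s["t"],P.round(4),s["opening"],s["force"].round(2),s["wrist_torque"].round(3),R.round(3).tolist());print(rel([.5325,-.3237,.225],Rdown(-np.pi/2)))
p=camera_params("wrist");im=read_camera("wrist")[...,::-1].copy();cv2.imwrite("pics/w6r.png",im);cv2.imwrite("pics/w6.png",cv2.resize(im[90:390,140:420],None,fx=2,fy=2,interpolation=cv2.INTER_CUBIC))
foot=P+R@[.1307,0,0];print("foot pred px crop",(proj(p,foot)-[140,90])*2)
E
```

```text
22.175 [ 0.4607 -0.0638  0.2303] 0.01360133345182638 [ 0.57 -0.08 -0.05] [-0.035  0.011  0.04 ] [[0.004, 0.393, -0.92], [-0.001, -0.92, -0.393], [-1.0, 0.002, -0.003]]
(array([  5.8, 267.2,  36.1]), array([ 0.404, -0.004, -0.002]))
foot pred px crop [[274.84600123 280.18979998]]
```

View pics/w6.png

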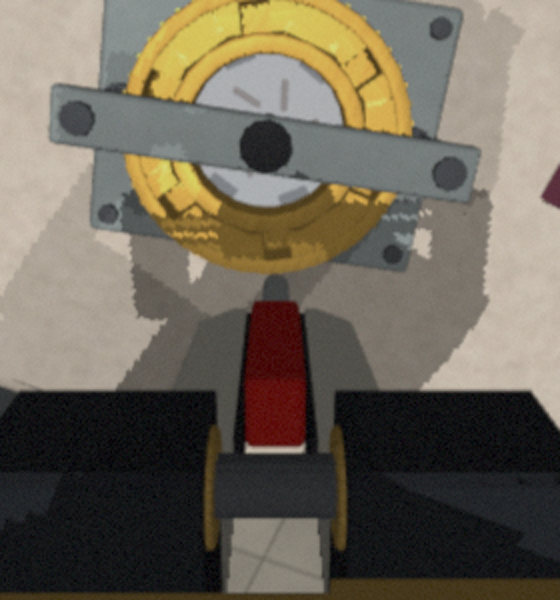

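The bar is straight in the grip: foot at (275,278), predicted (275,280). Moving to the stand.

Request:
step_arm:
  commands:
    - {"xyz": [0,35,5],"turn": [0.06,0,0],"grip": 0}
    - {"xyz": [0,80,11],"turn": [0.12,0,0],"grip": 0}
    - {"xyz": [0,130,18],"turn": [0.2,0,0],"grip": 0}
    - {"xyz": [2,180,24],"turn": [0.28,0,0],"grip": 0}
    - {"xyz": [4,225,30],"turn": [0.35,0,0],"grip": 0}
    - {"xyz": [6,255,34],"turn": [0.404,-0.002,0],"grip": 0}
    - {"xyz": [6,267,36],"turn": [0.404,-0.003,-0.001],"grip": 0}
    - {"xyz": [6,267,36],"turn": [0.404,-0.003,-0.001],"grip": 0}
    - {"xyz": [6,267,36],"turn": [0.404,-0.003,-0.001],"grip": 0}

```text
t: 23.35
tool_pos: [0.5313, -0.3222, 0.2219]
orientation: [2.217, 0.003, -2.225]
force: [1.0, 0.8, -0.9]
opening: 0.0139
```

```bash
python3 - <<'E'
from h import *
s,P,R=st();print(s["t"],P.round(4),R.round(3).tolist());print(rel([.5325,-.3237,.165],Rdown(-np.pi/2)))
E
```

```text
23.35 [ 0.5313 -0.3222  0.2219] [[-0.004, 0.001, -1.0], [0.001, -1.0, -0.001], [-1.0, -0.001, 0.004]]
(array([56.9,  1.6, -1.4]), array([0.001, 0.004, 0.001]))
```

Request:
step_arm:
  commands:
    - {"xyz": [15,1.6,-1.4],"turn": [0,0.004,0.001],"grip": 0}
    - {"xyz": [35,1.6,-1.4],"turn": [0,0.004,0.001],"grip": 0}
    - {"xyz": [50,1.6,-1.4],"turn": [0,0.004,0.001],"grip": 0}
    - {"xyz": [56,1.6,-1.4],"turn": [0,0.004,0.001],"grip": 0}
    - {"xyz": [56,1.6,-1.4],"turn": [0,0.004,0.001],"grip": 0}

```text
t: 23.98
tool_pos: [0.5323, -0.3247, 0.1652]
orientation: [-2.221, -0.0, 2.222]
force: [0.7, 0.0, -0.7]
opening: 0.0138
```

```bash
python3 - <<'E'
from h import *
s,P,R=st();print(s["t"],P.round(4),s["force"].round(2));print(rel([.5325,-.3237,.1375],Rdown(-np.pi/2)))
E
```

```text
23.975 [ 0.5323 -0.3247  0.1652] [ 0.71  0.05 -0.73]
(array([27.7, -1. , -0.2]), array([-0.,  0.,  0.]))
```

Request:
step_arm:
  commands:
    - {"xyz": [3,-0.8,-0.2],"turn": [0,0,0],"grip": 0}
    - {"xyz": [7,-0.8,-0.2],"turn": [0,0,0],"grip": 0}
    - {"xyz": [12,-0.8,-0.2],"turn": [0,0,0],"grip": 0}
    - {"xyz": [12,-0.8,-0.2],"turn": [0,0,0],"grip": 0}

```text
t: 24.48
tool_pos: [0.5325, -0.3239, 0.1534]
orientation: [-2.221, 0.0, 2.221]
force: [-0.1, -1.2, -0.4]
opening: 0.0139
```

Request:
step_arm:
  commands:
    - {"xyz": [4,0,0],"turn": [0,0,0],"grip": 0}
    - {"xyz": [8,0,0],"turn": [0,0,0],"grip": 0}
    - {"xyz": [12,0,0],"turn": [0,0,0],"grip": 0}
    - {"xyz": [15,0,0],"turn": [0,0,0],"grip": 0}
    - {"xyz": [15.5,0,0],"turn": [0,0,0],"grip": 0}

```text
t: 25.1
tool_pos: [0.5327, -0.324, 0.1381]
orientation: [2.222, -0.0, -2.221]
force: [0.3, -0.4, -1.0]
opening: 0.0138
```

Request:
step_arm:
  commands:
    - {"xyz": [1,0,0],"turn": [0,0,0],"grip": 0}
    - {"xyz": [1,0,0],"turn": [0,0,0],"grip": 25}
    - {"xyz": [1,0,0],"turn": [0,0,0],"grip": 50}
    - {"xyz": [1,0,0],"turn": [0,0,0],"grip": 60}
    - {"xyz": [1,0,0],"turn": [0,0,0],"grip": 60}
    - {"xyz": [1,0,0],"turn": [0,0,0],"grip": 60}
    - {"xyz": [-30,0,0],"turn": [0,0,0],"grip": 60}
    - {"xyz": [-70,0,0],"turn": [0,0,0],"grip": 60}
    - {"xyz": [-110,0,0],"turn": [0,0,0],"grip": 60}
    - {"xyz": [-110,-50,20],"turn": [0,0,0],"grip": 60}
    - {"xyz": [-110,-90,60],"turn": [0,0,0],"grip": 60}
    - {"xyz": [-110,-90,60],"turn": [0,0,0],"grip": 60}

```text
t: 26.6
tool_pos: [0.4697, -0.2309, 0.2465]
orientation: [-2.218, -0.004, 2.224]
force: [-0.6, -0.0, -0.5]
opening: 0.0599
```

```bash
python3 - <<'E'
from h import *
s,P,R=st();print(s["t"],P.round(4),s["opening"],s["force"].round(2))
im=read_camera("wrist")[...,::-1].copy();cv2.imwrite("pics/w7.png",im)
a=cv2.imread("pics/top0.png").astype(int);b=read_camera("top")[...,::-1];cv2.imwrite("pics/top1.png",b)
d=np.abs(a-b.astype(int)).sum(2)
for n,(x0,x1,y0,y1) in {"dishR":(128,152,190,215),"dishB":(180,201,190,213),"mk":(402,455,180,222)}.items(): print(n,d[y0:y1,x0:x1].max(),d[y0:y1,x0:x1].mean().round(1))
E
```

```text
26.6 [ 0.4697 -0.2309  0.2465] 0.059880153976574306 [-0.59 -0.04 -0.5 ]
dishR 17 12.6
dishB 17 12.0
mk 287 44.6
```

View pics/w7.png

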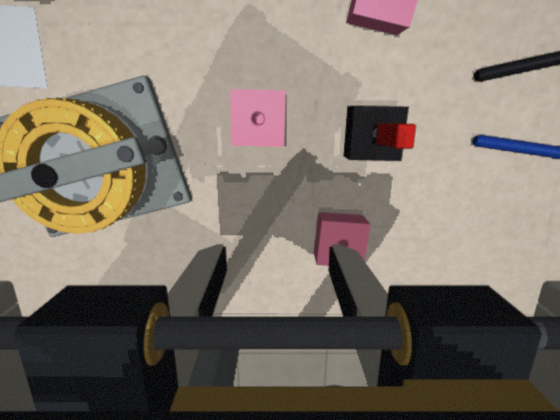

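The bar stands upright in the black stand (380,133), released, and the gripper is clear. I'll check the marker centroids and hand in.

```bash
python3 - <<'E'
from h import *
from plant import robot
for f in("top0","top1"):
    im=cv2.imread(f"pics/{f}.png");H,S,V=cv2.split(cv2.cvtColor(im,cv2.COLOR_BGR2HSV))
    m=(H>105)&(H<130)&(S>150);k=V<45
    for q in(m,k): q[:180]=0;q[225:]=0;q[:,:400]=0;q[:,458:]=0
    print(f,cents(m,15),cents(k,25))
robot.close_job();print(st()[0]["t"])
E
```

```text
top0 [(np.int32(71), array([430.6, 215.4]), array([409, 213,  42,   6], dtype=int32))] [(np.int32(64), array([425.2, 188.2]), array([405, 184,  40,  10], dtype=int32))]
top1 [] [(np.int32(55), array([427.6, 187.6]), array([408, 184,  37,   9], dtype=int32))]
the job is handed in; nothing more can be done
the job is handed in; nothing more can be done
```

View pics/top1.png

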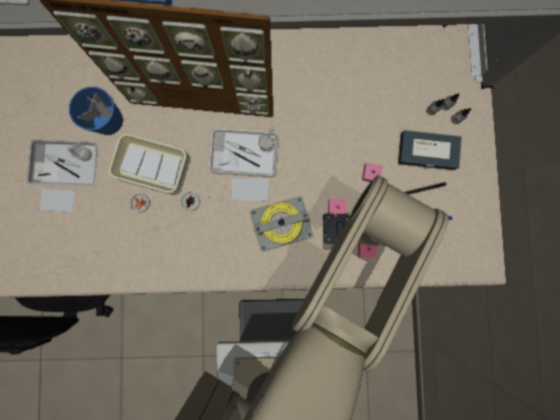

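I screwed the collar down until it clamped the glass, put the bar back upright in its stand, and handed the job in at about 27 s. The report gives no verdict.

- **Turning:** I used the bar in three strokes, moving it from hole to hole. They turned the collar roughly 245° in all. It ran freely at about 2–3 N until it met the glass near the middle of the third stroke.
- **Clamping:** The force jumped to 13.3 N in one step. I backed off and pushed again slowly; the holding push settled at 13.1–13.7 N, inside the 8–15 N range. The highest push I read was 13.7 N.
- **One disagreement:** The push rose faster than the stated 0.6 N a degree: about 11 N over at most 10°. By angle alone, the clamping would come out near 8 N, the low end of the range. I relied on the measured force.
- **Bar and gripper:** The last wrist picture shows the bar upright in the black stand, with the gripper open and clear of everything.
- **Dishes and markers:** The dishes look unchanged in the top view. My automatic marker check failed because the arm hid most of the blue marker and part of the black one from the top camera. The last wrist picture shows both still lying to the right of the stand, and the arm never touched them.

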